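# Lock the specimen stage with its index pin

### The arm

A 6-joint arm with a two-finger parallel gripper is mounted at the origin on the work surface. World frame = base frame: x ahead of the robot, y to its left, z up, the work surface at z = 0. Lengths are in m, angles in rad, forces in N, time in s.
With the tool pointing down it reaches from about 0.4 to 0.825 m from the base axis. Payload 7 kg.
Tool frame: the origin (TCP) lies on the centre line of the jaws, within the pads' length; the fingertips stand 22 mm ahead of it and the grasp point (between the pads) lies 3 mm ahead of it (arm.tcp_to_tips is the distance from the TCP to the fingertips, in m); z points along the fingers, y is the line along which they close (so a half turn about z gives the same grasp; the last joint's range is limited). The gripper opens to 88 mm and grips with 3 to 60 N. Pads are 19 mm wide; open, the fingers measure 130 mm over their backs; the gripper's body (78 mm by 193 mm) begins 47 mm behind the grasp point.
Start: joints at [1.465, 0.359, 0.012, 0, -1.224, -0.288], TCP at [0.259, 0.623, 0.249] pointing down, gripper open.
Joint ranges: [-3.07, 3.07], [-1.43, 2.12], [-1.02, 1.25], [-3.03, 1.67], [-3.05, -0], [-3.03, 3.03]. Speed limits (rad/s): [2.39, 2.39, 3.01, 3.14, 3.14, 3.14].

### API

Orientations are given as [roll, pitch, yaw] about the fixed x, y, z axes, in that order (R = Rz(yaw) Ry(pitch) Rx(roll)).
In Python, from station import arm gives the robot as it stands.
- The arm moves only by the tool jog_arm, never from a script. Its argument "targets" is a list of rows, each an object of numbers: "dx", "dy", "dz": the shift along the tool's x, y, z in mm; "rx", "ry", "rz": the turn, a rotation vector about the tool's x, y, z in rad; "gripper": the closure, from 0 (fully open) to 1 (shut). In form: [{"dx": .., "dy": .., "dz": .., "rx": .., "ry": .., "rz": .., "gripper": ..}, ...]. A call has exactly 8 rows; each row is the pose to reach, as a shift and turn from the pose commanded when the call began, along the tool's axes at that moment; what a row does not reach only later rows make up. A row lasts 1/12 s, in which the tool goes at most 41.7 mm and 7.16 degrees, less where a joint would pass 70% of its speed; a pose out of reach is approached as far as the arm can. A call with a gripper value outside its range is refused whole. The fingers move at their own pace and stop on an object; "force" is the grip in N (left out, the last holds). Time passes only in rows, so rows that repeat a pose let the fingers close, or fill a call up. It gives the time, the measured TCP pose, the force, the opening and the grip force at its end, in the units of the state.
- arm.get_state(): the state, without advancing time (a new reading comes with each control period).
- arm.grab_frame(name): name is "side" or "top" or "wrist"; returns a dict with "frame" (480x640x3 uint8, red, green, blue), "z_map" (480x640 float32, m along the optical axis (not along the pixel's ray), 0 where there is no reading), "fx", "fy", "cx", "cy" (pixels), "view" (4x4, takes a point from world to camera coordinates). Camera axes: x right, y down, z forward; pixel columns grow to the right and rows downward; lengths in m; the calibration is good to about 2 mm. A picture is of the moment at which its call begins.
- arm.job_done(): hands the job in; it is judged then, once.
The state is a dict: "t": time; "q": joint angles; "qd": joint speeds; "joint_efforts": joint torques, N m; "eef_pos": TCP position; "ee_rot": TCP orientation; "force": force on the tool from outside, world axes, zero at the start; "moment": the same for the moment, N m; "width": finger opening in m; "gripper_force": force on a finger pad.
Only numpy, scipy, OpenCV 4.12 (cv2) and the standard library are available. Lean on these libraries where they do the work, as an engineer would, in place of code of your own. Each camera call takes 0.05 s, during which the arm holds its last target. There are 200 camera calls.

### The job

Lock the specimen stage: take the square-headed index pin out of the white rack, set its foot down gently on the floor of the wide pocket at the end of the stage's slot, and slide it along the slot with light pressure until it drops into the hidden notch. Stop there without forcing it (stay below 25 N), get the pin fully home so that its collar sits flat on the rail, and let go, leaving it standing upright. Leave the other pins, the dish on the stage, the flask, the beaker and the bottle where they are.

Things in the scene. Friction and masses are not known exactly. Their poses are not given: they have to be found in the camera images.
- pin: Index pin with a square grey head, 74 mm tall, about 90 g, standing loose in one of the rack's three holes (which one varies), foot 13 mm above the table, collar on the rack's top. Origin: centre of the foot's underside, z up the pin. Round steel stem 9 mm thick, z 0 to 32 mm, foot chamfered 1.5 mm; round collar 24 mm across, z 32 to 38 mm.
- pin_head (a point): Centre of the pin's square head, 56 mm above its foot: 24 x 24 mm, 36 mm tall (38 to 74 mm above the foot), flats facing the pin's own x and y, axes as the pin's.
- stage: Specimen stage fixed to the table: aluminium rail 60 (x) x 230 (y) x 45 mm high, black handwheel on its +y end, white dish plate 85 x 150 mm along its +x side, top also at 45 mm. Origin: centre of the rail's underside. An open-topped slot runs along the stage's y at x = 0, 12 mm wide from y -52 to +85 mm; at -y it widens (taper y -60 to -52) into the pocket.
- pocket (a point): Centre of the pocket's floor, where the foot goes in, at stage y = -72 mm: 22 mm wide (x), y -85 to -60 mm, axes as the stage's. Pocket and slot have a black floor at z = 23 mm, 22 mm below the rail's top. It is sprung: it yields from about 2 N, then 1 mm for each 1.2 N, down to a hard stop 5 mm lower (about 8 N).
- slot (a point): Point on the slot's centre line at the rail's top, stage y = 0, z = 45 mm. The floor below has a hidden notch across the slot, centred anywhere from y -20 to +40 mm (varies, not measured), 12 mm long, over 10 mm deep, square sides that hold 25 N. Over it a lightly pressed foot loses its upward force, then stops sideways. Home in it, the collar sits on the rail and the foot is at z = 13 mm.
- rack: White pin rack fixed to the table, 210 (x) x 60 (y) x 45 mm high, with three holes 12.5 mm wide and 40 mm deep along its x axis at x = -65, 0 and +65 mm. Origin: centre of its underside.
- pin_round: Another pin in the rack, with a ball knob 28 mm across, 76 mm tall; same steel stem and collar as the square-headed pin. Not to be used. Origin: centre of its foot's underside.
- pin_tee: Another pin in the rack, with a T-bar 50 mm long, 12 mm thick, 74 mm tall; same steel stem and collar as the square-headed pin. Not to be used. Origin: centre of its foot's underside.
- dish: Shallow glass dish 68 mm across, 18 mm high, loose on the dish plate of the stage. Origin: centre of its underside.
- flask: Conical glass flask 80 mm across the base, 112 mm high. Origin: centre of its underside.
- bottle: Small white bottle 40 mm across, 85 mm high. Origin: centre of its underside.
- beaker: Glass beaker 70 mm across, 90 mm high. Origin: centre of its underside.
Not all that is in view belongs to the job. Leave any pink look-alike of the pin alone.

How it is judged:
By the outcome, as a careful person would: the job done as asked, in the order asked, and still so for the second after the job is handed in, with the robot touching nothing.
It also fails if it takes over 48 s, if anything falls off the work surface, if the arm or the gripper's body presses on something with over 40 N, if the wrist force passes 120 N, or if a joint passes its speed limit or range.

## Working session

There is one attempt and no reset: what is moved stays moved. The work goes in short steps, Python scripts to look and compute and a tool call to move; the robot and the scene stay as the last step left them, time stands still between calls to the robot, and variables do not carry over. Pictures are saved under pics/ and viewed, at most 10 in all, crops included, and the job is handed in when it is done.

Besides the shell and the picture viewer there is one more tool, called after "Request:" as name([rows], argument=value, ...), one row to a line, values as JSON. jog_arm: Moves the arm, as the interface text tells. Its arguments: {"type":"object","properties":{"targets":{"type":"array","items":{"type":"object","properties":{"dx":{"type":"number"},"dy":{"type":"number"},"dz":{"type":"number"},"rx":{"type":"number"},"ry":{"type":"number"},"rz":{"type":"number"},"gripper":{"type":"number"}}}},"force":{"type":"number"}},"required":["targets"]}

```bash
mkdir -p pics; ls; python3 - <<'E'
from station import arm
import cv2,numpy as np,pickle
d={n:arm.grab_frame(n) for n in("top","side")}
pickle.dump(d,open('f.pkl','wb'))
for n in d: cv2.imwrite(f'pics/{n}1.png',d[n]["frame"][:,:,::-1]); print(n,d[n]['fx'],d[n]['cx'],d[n]['cy'],d[n]['view'].round(3).tolist())
print(arm.get_state())
E
```

```text
pics
top 454.79584820712836 317.88270289511667 234.247361023191 [[0.013, -1.0, -0.002, -0.064], [-0.986, -0.013, -0.167, 0.585], [0.167, 0.004, -0.986, 0.76], [0.0, 0.0, 0.0, 1.0]]
side 557.7520773650843 327.4638694179577 236.1148650148282 [[0.804, -0.594, 0.021, -0.499], [-0.382, -0.542, -0.748, 0.222], [0.456, 0.594, -0.663, 0.644], [0.0, 0.0, 0.0, 1.0]]
{'t': 0.1, 'q': array([ 1.46508279e+00,  3.59277919e-01,  1.11767217e-02, -3.16296943e-04,
       -1.22409706e+00, -2.88067181e-01]), 'qd': array([ 0.00078472, -0.00192858,  0.00263922,  0.00045644, -0.00034547,
        0.00037092]), 'joint_efforts': array([-4.46664963e-04, -5.84165883e+01,  2.93751240e+01,  7.01554388e+00,
        1.01261563e-02, -4.67418420e-05]), 'eef_pos': array([0.25887176, 0.62295833, 0.24775053]), 'ee_rot': array([ 3.14016400e+00, -1.13218797e-04, -3.93888321e-01]), 'force': array([-0.28543493,  0.12265775, -0.26687037]), 'moment': array([ 0.04327521, -0.04824368, -0.01296889]), 'gripper_force': 0.0, 'width': 0.08772015742016999}
```

View pics/top1.png

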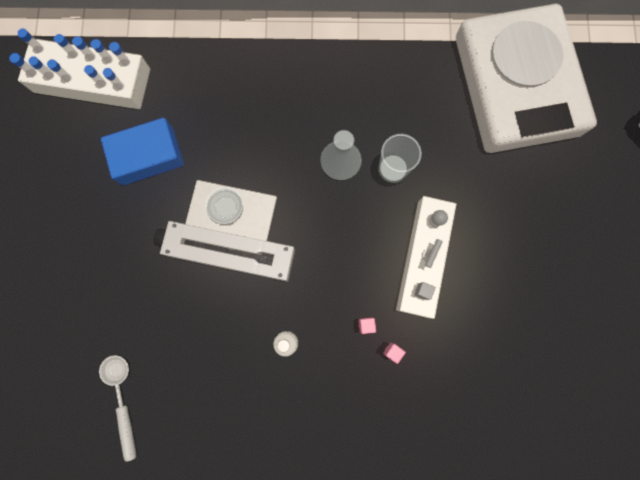

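View pics/side1.png

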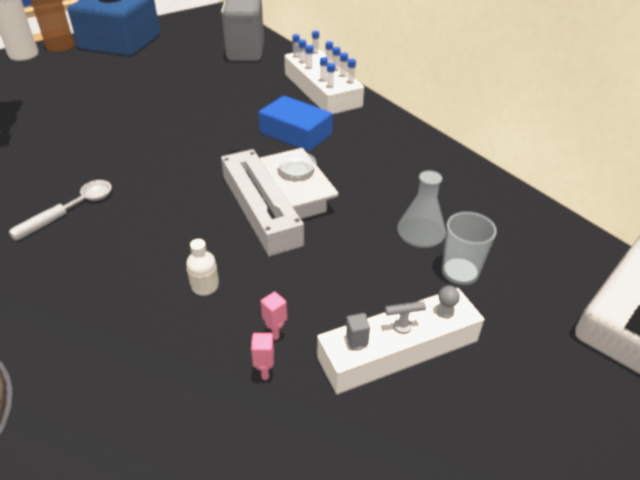

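The top view shows the stage's rail from (162,240) to (293,265), with the pocket at its right end near (265,257). The rack is at about (427,257), with the square grey head at (426,291), the tee in the middle and the ball at (440,217). The side view confirms this; the pink look-alikes stand at the side.

```bash
cat > h.py <<'E'
import numpy as np,cv2
def cloud(d):
    v,u=np.mgrid[:480,:640]; z=d['z_map']
    p=np.stack([(u-d['cx'])/d['fx']*z,(v-d['cy'])/d['fy']*z,z],-1)
    V=d['view']; return (p-V[:3,3])@V[:3,:3]      # R^T(p-t)
def plane(d,uv,h):
    uv=np.atleast_2d(uv).astype(float); V=d['view']
    r=np.c_[(uv[:,0]-d['cx'])/d['fx'],(uv[:,1]-d['cy'])/d['fy'],np.ones(len(uv))]@V[:3,:3]
    c=-V[:3,:3].T@V[:3,3]; return c+r*((h-c[2])/r[:,2])[:,None]
def rect(d,m,h):
    """largest blob of mask m -> min area rect (mm, deg) of its outline on plane z=h"""
    cs,_=cv2.findContours(m.astype(np.uint8),0,cv2.CHAIN_APPROX_NONE); c=max(cs,key=cv2.contourArea)[:,0]
    P=plane(d,c,h)[:,:2]*1000; return cv2.minAreaRect(P.astype(np.float32)),P
E
python3 - <<'E'
from h import *
import pickle
D=pickle.load(open('f.pkl','rb')); d=D['top']; W=cloud(d)
Z=W[...,2]; g=d['frame'].astype(int)
def roi(u0,v0,u1,v1):
    m=np.zeros((480,640),bool); m[v0:v1,u0:u1]=1; return m
R=roi(390,190,465,325)
for n,(u,v) in dict(rack=(430,275),head=(426,290),rail=(180,240),plate=(200,195),table=(330,300),pocket=(266,258),slot=(220,249)).items(): print(n,W[v,u].round(4),g[v,u])
br=g.min(2)>110
print('rack',rect(d,R&(Z>.035)&(Z<.06)|R&(Z>.035),.045)[0])
H=roi(410,275,445,305)
print('head',rect(d,H&(Z>.078)&(Z<.095),.087)[0], W[H&(Z>.08)].mean(0))
S=roi(150,170,305,290)
print('stage',rect(d,S&(Z>.037)&(Z<.075),.045)[0])
k=roi(180,235,278,268)&(Z<.035)&(Z>.005)
r,P=rect(d,k,.045); print('slot',r, 'ext', W[k].mean(0))
im=d['frame'][:,:,::-1]
a=cv2.resize(im[215:290,150:305],None,fx=5,fy=5,interpolation=2); cv2.imwrite('pics/stagecrop.png',a)
E
```

```text
rack [ 0.5159 -0.2551  0.0434] [255 247 234]
head [ 0.4875 -0.2376  0.0851] [180 177 169]
rail [0.5726 0.1903 0.0432] [183 177 169]
plate [0.6558 0.1591 0.0437] [220 211 201]
table [ 0.4711 -0.0801 -0.0027] [60 56 56]
pocket [0.5448 0.0379 0.0216] [89 83 82]
slot [0.5604 0.1229 0.0206] [75 72 69]
rack ((549.730712890625, -251.52784729003906), (62.70003890991211, 209.77281188964844), 77.38883972167969)
head ((486.28192138671875, -236.64942932128906), (24.87492561340332, 24.223596572875977), 68.71127319335938) [ 0.48607406 -0.23573315  0.09187262]
stage ((598.2919311523438, 107.54704284667969), (248.60543823242188, 144.54238891601562), 78.9014892578125)
slot ((552.8560180664062, 105.83928680419922), (166.769775390625, 20.795455932617188), 80.4124526977539) ext [0.55477586 0.1038762  0.02140966]
```

View pics/stagecrop.png

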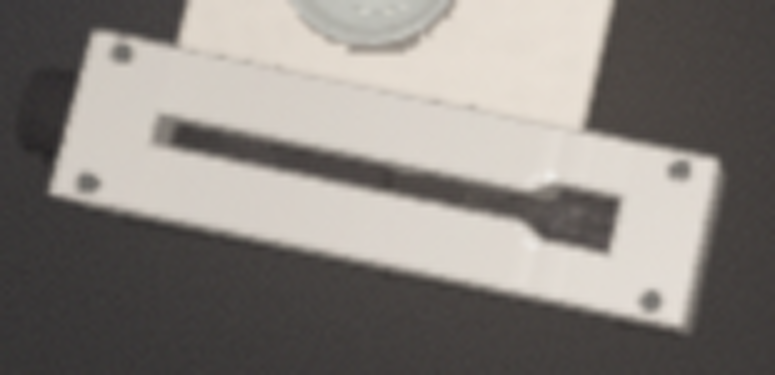

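The crop shows the rail's top corners at about (95,30), (718,160), (692,328) and (50,195). The pocket is at about (585,215) and the slot's far end at (155,131).

```bash
python3 - <<'E'
from h import *
import pickle
D=pickle.load(open('f.pkl','rb')); d=D['top']
f=lambda a,h:plane(d,(np.array(a)+.5)/5+[150-.5,215-.5],h)[:,:2]*1000
c=f([[95,30],[718,160],[692,328],[50,195]],.045); print(c.round(1)); o=c.mean(0)
print('sizes',[np.linalg.norm(c[i]-c[(i+1)%4]).round(1) for i in range(4)],'centre',o)
y=(c[0]+c[3]-c[1]-c[2]);y/=np.linalg.norm(y); x=np.array([y[1],-y[0]]);print('y ang',np.degrees(np.arctan2(y[1],y[0])))
print('pocket',o-72*y,'slot',o)
s=f([[620,197],[610,250],[158,118],[152,145],[122,53],[88,183],[680,170],[650,300]],.045)-o
print('stage xy of pocket end, slot end, screws',np.c_[s@x,s@y].round(1))
# side-view check of head top: project
V=D['side'];P=V['view'][:3,:3]@[.4863,-.2366,.087]+V['view'][:3,3];print('side px head top',P[:2]/P[2]*V['fx']+[V['cx'],V['cy']])
p=o-72*y;P=V['view'][:3,:3]@[p[0]/1e3,p[1]/1e3,.045]+V['view'][:3,3];print('side px pocket',P[:2]/P[2]*V['fx']+[V['cx'],V['cy']])
# move of the TCP to above the pin, in tool axes
yaw=-.394;tx=np.array([np.cos(yaw),np.sin(yaw)]);ty=np.array([np.sin(yaw),-np.cos(yaw)])
m=np.array([486.3,-236.9])-[258.9,623];print('move',m@tx,m@ty)
E
```

```text
[[607.4 212.5]
 [563.1 -12.6]
 [503.4  -4.8]
 [547.5 224.4]]
sizes [np.float64(229.5), np.float64(60.3), np.float64(233.5), np.float64(61.1)] centre [555.33685165 104.86120311]
y ang 78.99787116926154
pocket [541.59597798  34.18455639] slot [555.33685165 104.86120311]
stage xy of pocket end, slot end, screws [[  10.   -82.6]
 [  -9.1  -83.3]
 [   4.1   85.3]
 [  -5.8   84.9]
 [  24.4  103.9]
 [ -23.6  103.7]
 [  23.8 -101.4]
 [ -23.5 -101. ]]
side px head top [355.75600951 318.88463279]
side px pocket [274.62656943 212.40323074]
move 540.0795306535509 706.7197963613586
```

Request:
jog_arm([
  {"dx": 347, "dy": 206},
  {"dx": 347, "dy": 206},
  {"dx": 347, "dy": 206},
  {"dx": 347, "dy": 206},
  {"dx": 347, "dy": 206},
  {"dx": 347, "dy": 206},
  {"dx": 347, "dy": 206},
  {"dx": 347, "dy": 206},
], force=20)

```text
invalid input at $.targets[0]: expected keys dx, dy, dz, rx, ry, rz, gripper
```

Request:
jog_arm([
  {"dx": 40, "dy": 24, "dz": 0, "rx": 0, "ry": 0, "rz": 0, "gripper": 0},
  {"dx": 75, "dy": 45, "dz": 0, "rx": 0, "ry": 0, "rz": 0, "gripper": 0},
  {"dx": 110, "dy": 65, "dz": 0, "rx": 0, "ry": 0, "rz": 0, "gripper": 0},
  {"dx": 145, "dy": 86, "dz": 0, "rx": 0, "ry": 0, "rz": 0, "gripper": 0},
  {"dx": 180, "dy": 107, "dz": 0, "rx": 0, "ry": 0, "rz": 0, "gripper": 0},
  {"dx": 215, "dy": 128, "dz": 0, "rx": 0, "ry": 0, "rz": 0, "gripper": 0},
  {"dx": 250, "dy": 149, "dz": 0, "rx": 0, "ry": 0, "rz": 0, "gripper": 0},
  {"dx": 285, "dy": 170, "dz": 0, "rx": 0, "ry": 0, "rz": 0, "gripper": 0},
], force=20)

```text
t: 0.77
eef_pos: [0.4576, 0.355, 0.2484]
ee_rot: [3.141, 0.0, -0.394]
force: [1.0, 0.2, 0.3]
width: 0.0873
gripper_force: 0.0
```

Request:
jog_arm([
  {"dx": 16, "dy": 34, "dz": 0, "rx": 0, "ry": 0, "rz": 0, "gripper": 0},
  {"dx": 32, "dy": 67, "dz": 0, "rx": 0, "ry": 0, "rz": 0, "gripper": 0},
  {"dx": 48, "dy": 101, "dz": 0, "rx": 0, "ry": 0, "rz": 0, "gripper": 0},
  {"dx": 64, "dy": 134, "dz": 0, "rx": 0, "ry": 0, "rz": 0, "gripper": 0},
  {"dx": 80, "dy": 168, "dz": 0, "rx": 0, "ry": 0, "rz": 0, "gripper": 0},
  {"dx": 96, "dy": 201, "dz": 0, "rx": 0, "ry": 0, "rz": 0, "gripper": 0},
  {"dx": 112, "dy": 235, "dz": 0, "rx": 0, "ry": 0, "rz": 0, "gripper": 0},
  {"dx": 128, "dy": 269, "dz": 0, "rx": 0, "ry": 0, "rz": 0, "gripper": 0},
])

```text
t: 1.43
eef_pos: [0.4714, 0.0577, 0.2485]
ee_rot: [-3.141, 0.0, -0.393]
force: [1.4, -0.5, -0.3]
width: 0.0878
gripper_force: 0.0
```

Request:
jog_arm([
  {"dx": 17, "dy": 36, "dz": 0, "rx": 0, "ry": 0, "rz": 0, "gripper": 0},
  {"dx": 34, "dy": 72, "dz": 0, "rx": 0, "ry": 0, "rz": 0, "gripper": 0},
  {"dx": 51, "dy": 108, "dz": 0, "rx": 0, "ry": 0, "rz": 0, "gripper": 0},
  {"dx": 68, "dy": 144, "dz": 0, "rx": 0, "ry": 0, "rz": 0, "gripper": 0},
  {"dx": 85, "dy": 180, "dz": 0, "rx": 0, "ry": 0, "rz": 0, "gripper": 0},
  {"dx": 102, "dy": 216, "dz": 0, "rx": 0, "ry": 0, "rz": 0, "gripper": 0},
  {"dx": 115, "dy": 244, "dz": 0, "rx": 0, "ry": 0, "rz": 0, "gripper": 0},
  {"dx": 127, "dy": 268, "dz": 0, "rx": 0, "ry": 0, "rz": 0, "gripper": 0},
])

```text
t: 2.1
eef_pos: [0.4857, -0.2391, 0.2482]
ee_rot: [3.141, 0.001, -0.395]
force: [0.9, -0.0, 1.1]
width: 0.0872
gripper_force: 0.0
```

```bash
python3 - <<'E'
from station import arm
import cv2,numpy as np,pickle
from h import *
d=arm.grab_frame("wrist");pickle.dump(d,open('w.pkl','wb'))
cv2.imwrite('pics/w1.png',d["frame"][:,:,::-1])
s=arm.get_state();print(s['eef_pos'],s['ee_rot'],s['t'],d['view'].round(3).tolist())
W=cloud(d);Z=W[...,2]
near=np.hypot(W[...,0]-.4863,W[...,1]+.2366)<.03
m=near&(Z>.080)&(Z<.095);print(m.sum(),W[m].mean(0))
print('head',rect(d,m,.087)[0])
E
```

```text
[ 0.48617139 -0.24181766  0.24794331] [ 3.14014587e+00  8.98897370e-04 -3.95672536e-01] 2.15 [[-0.385, -0.923, 0.001, -0.034], [-0.895, 0.373, 0.246, 0.492], [-0.227, 0.094, -0.969, 0.52], [0.0, 0.0, 0.0, 1.0]]
894 [ 0.48571041 -0.24104024  0.08602367]
head ((486.15716552734375, -241.2041015625), (23.05875015258789, 24.165260314941406), 67.35918426513672)
```

View pics/w1.png

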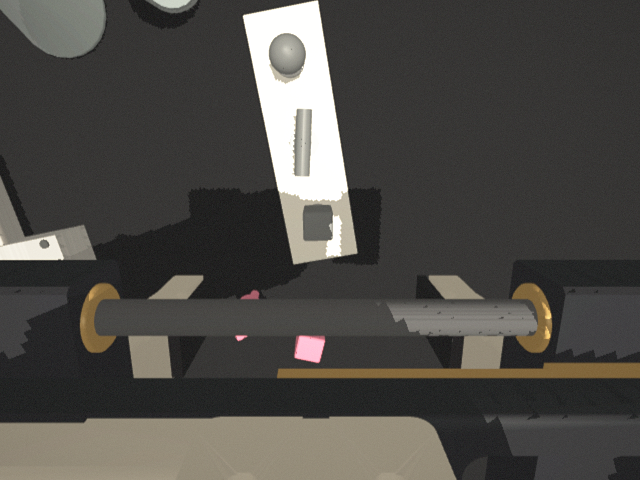

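The wrist view shows the square head at (318,222), its flats parallel to the jaws and centred between the fingers. I'm re-measuring now that the arm has settled.

```bash
cat > look.py <<'E'
from station import arm
from h import *
d=arm.grab_frame("wrist");s=arm.get_state();print(s['eef_pos'],s['ee_rot'],s['t'])
for n in("wrist","top"):
    d=arm.grab_frame(n);W=cloud(d);Z=W[...,2]
    m=(np.hypot(W[...,0]-.4863,W[...,1]+.2385)<.03)&(Z>.080)&(Z<.095)
    if m.sum()>20: print(n,m.sum(),W[m].mean(0),rect(d,m,.087)[0])
    else: print(n,'hidden')
s=arm.get_state();print(s['eef_pos'],s['ee_rot'])
E
python3 look.py
```

```text
[ 0.48593718 -0.23988259  0.24773039] [ 3.14078909e+00  1.39729604e-03 -3.97526643e-01] 2.2
wrist 909 [ 0.48575885 -0.24100962  0.08597474] ((485.8760681152344, -241.0560760498047), (23.03529930114746, 24.160438537597656), 67.21833038330078)
top hidden
[ 0.4858904  -0.23737155  0.24790227] [ 3.14147803e+00  1.27891797e-03 -3.95979442e-01]
```

Request:
jog_arm([
  {"dx": 0.6, "dy": 1.4, "dz": 30, "rx": 0, "ry": 0, "rz": 0, "gripper": 0},
  {"dx": 0.6, "dy": 1.4, "dz": 62, "rx": 0, "ry": 0, "rz": 0, "gripper": 0},
  {"dx": 0.6, "dy": 1.4, "dz": 94, "rx": 0, "ry": 0, "rz": 0, "gripper": 0},
  {"dx": 0.6, "dy": 1.4, "dz": 124, "rx": 0, "ry": 0, "rz": 0, "gripper": 0},
  {"dx": 0.6, "dy": 1.4, "dz": 148, "rx": 0, "ry": 0, "rz": 0, "gripper": 0},
  {"dx": 0.6, "dy": 1.4, "dz": 164, "rx": 0, "ry": 0, "rz": 0, "gripper": 0},
  {"dx": 0.6, "dy": 1.4, "dz": 171, "rx": 0, "ry": 0, "rz": 0, "gripper": 0.3},
  {"dx": 0.6, "dy": 1.4, "dz": 171, "rx": 0, "ry": 0, "rz": 0, "gripper": 0.5},
], force=15)

```text
t: 2.97
eef_pos: [0.4855, -0.2372, 0.0762]
ee_rot: [3.141, 0.003, -0.393]
force: [0.5, -0.2, 0.8]
width: 0.0788
gripper_force: 0.0
```

Request:
jog_arm([
  {"dx": 0, "dy": 0, "dz": 0, "rx": 0, "ry": 0, "rz": 0, "gripper": 0.7},
  {"dx": 0, "dy": 0, "dz": 0, "rx": 0, "ry": 0, "rz": 0, "gripper": 0.8},
  {"dx": 0, "dy": 0, "dz": 0, "rx": 0, "ry": 0, "rz": 0, "gripper": 0.85},
  {"dx": 0, "dy": 0, "dz": 0, "rx": 0, "ry": 0, "rz": 0, "gripper": 0.85},
  {"dx": 0, "dy": 0, "dz": 0, "rx": 0, "ry": 0, "rz": 0, "gripper": 0.85},
  {"dx": 0, "dy": 0, "dz": 0, "rx": 0, "ry": 0, "rz": 0, "gripper": 0.85},
  {"dx": 0, "dy": 0, "dz": 0, "rx": 0, "ry": 0, "rz": 0, "gripper": 0.85},
  {"dx": 0, "dy": 0, "dz": 0, "rx": 0, "ry": 0, "rz": 0, "gripper": 0.85},
])

```text
t: 3.63
eef_pos: [0.4864, -0.2384, 0.0777]
ee_rot: [-3.142, -0.0, -0.394]
force: [0.4, -1.0, 0.6]
width: 0.0262
gripper_force: 0.3
```

Request:
jog_arm([
  {"dx": 0, "dy": 0, "dz": 0, "rx": 0, "ry": 0, "rz": 0, "gripper": 0.85},
  {"dx": 0, "dy": 0, "dz": 0, "rx": 0, "ry": 0, "rz": 0, "gripper": 0.85},
  {"dx": 0, "dy": 0, "dz": 0, "rx": 0, "ry": 0, "rz": 0, "gripper": 0.85},
  {"dx": 0, "dy": 0, "dz": 0, "rx": 0, "ry": 0, "rz": 0, "gripper": 0.85},
  {"dx": 0, "dy": 0, "dz": 0, "rx": 0, "ry": 0, "rz": 0, "gripper": 0.85},
  {"dx": 0, "dy": 0, "dz": 0, "rx": 0, "ry": 0, "rz": 0, "gripper": 0.85},
  {"dx": 0, "dy": 0, "dz": 0, "rx": 0, "ry": 0, "rz": 0, "gripper": 0.85},
  {"dx": 0, "dy": 0, "dz": 0, "rx": 0, "ry": 0, "rz": 0, "gripper": 0.85},
], force=40)

```text
t: 4.3
eef_pos: [0.4863, -0.2386, 0.0777]
ee_rot: [3.141, 0.0, -0.394]
force: [-2.4, -5.2, 2.4]
width: 0.0238
gripper_force: 40.0
```

Request:
jog_arm([
  {"dx": 0, "dy": 0.8, "dz": -1, "rx": 0, "ry": 0, "rz": 0, "gripper": 0.85},
  {"dx": 0, "dy": 0.8, "dz": -5, "rx": 0, "ry": 0, "rz": 0, "gripper": 0.85},
  {"dx": 0, "dy": 0.8, "dz": -12, "rx": 0, "ry": 0, "rz": 0, "gripper": 0.85},
  {"dx": 0, "dy": 0.8, "dz": -20, "rx": 0, "ry": 0, "rz": 0, "gripper": 0.85},
  {"dx": 0, "dy": 0.8, "dz": -30, "rx": 0, "ry": 0, "rz": 0, "gripper": 0.85},
  {"dx": 0, "dy": 0.8, "dz": -42, "rx": 0, "ry": 0, "rz": 0, "gripper": 0.85},
  {"dx": 0, "dy": 0.8, "dz": -56, "rx": 0, "ry": 0, "rz": 0, "gripper": 0.85},
  {"dx": 0, "dy": 0.8, "dz": -70, "rx": 0, "ry": 0, "rz": 0, "gripper": 0.85},
])

```text
t: 4.97
eef_pos: [0.4863, -0.2389, 0.1492]
ee_rot: [-3.141, -0.001, -0.394]
force: [0.1, 0.3, -0.3]
width: 0.0235
gripper_force: 40.0
```

Request:
jog_arm([
  {"dx": -7, "dy": -34, "dz": -10, "rx": 0, "ry": 0, "rz": -0.03, "gripper": 0.85},
  {"dx": -14, "dy": -72, "dz": -20, "rx": 0, "ry": 0, "rz": -0.06, "gripper": 0.85},
  {"dx": -22, "dy": -112, "dz": -20, "rx": 0, "ry": 0, "rz": -0.09, "gripper": 0.85},
  {"dx": -30, "dy": -152, "dz": -20, "rx": 0, "ry": 0, "rz": -0.12, "gripper": 0.85},
  {"dx": -38, "dy": -192, "dz": -20, "rx": 0, "ry": 0, "rz": -0.15, "gripper": 0.85},
  {"dx": -45, "dy": -230, "dz": -20, "rx": 0, "ry": 0, "rz": -0.18, "gripper": 0.85},
  {"dx": -51, "dy": -259, "dz": -20, "rx": 0, "ry": 0, "rz": -0.202, "gripper": 0.85},
  {"dx": -54, "dy": -274, "dz": -20, "rx": 0, "ry": 0, "rz": -0.202, "gripper": 0.85},
])

```text
t: 5.63
eef_pos: [0.5423, 0.0382, 0.1689]
ee_rot: [-3.14, -0.002, -0.188]
force: [0.6, -0.6, -0.6]
width: 0.0239
gripper_force: 40.0
```

Request:
jog_arm([
  {"dx": 0, "dy": 0, "dz": 0, "rx": 0, "ry": 0, "rz": 0, "gripper": 0.85},
  {"dx": 0, "dy": 0, "dz": 0, "rx": 0, "ry": 0, "rz": 0, "gripper": 0.85},
  {"dx": 0, "dy": 0, "dz": 0, "rx": 0, "ry": 0, "rz": 0, "gripper": 0.85},
  {"dx": 0, "dy": 0, "dz": 0, "rx": 0, "ry": 0, "rz": 0, "gripper": 0.85},
  {"dx": 0, "dy": 0, "dz": 0, "rx": 0, "ry": 0, "rz": 0, "gripper": 0.85},
  {"dx": 0, "dy": 0, "dz": 0, "rx": 0, "ry": 0, "rz": 0, "gripper": 0.85},
  {"dx": 0, "dy": 0, "dz": 0, "rx": 0, "ry": 0, "rz": 0, "gripper": 0.85},
  {"dx": 0, "dy": 0, "dz": 0, "rx": 0, "ry": 0, "rz": 0, "gripper": 0.85},
])

```text
t: 6.3
eef_pos: [0.5413, 0.0343, 0.1676]
ee_rot: [-3.142, -0.0, -0.193]
force: [0.3, -0.6, -0.7]
width: 0.0239
gripper_force: 40.0
```

```bash
python3 - <<'E'
from station import arm
from h import *
s=arm.get_state();print(s['eef_pos'],s['ee_rot'],s['force'],s['t'])
for n in("wrist","side"):
    d=arm.grab_frame(n); im=d['frame'][:,:,::-1]
    if n=='side': im=cv2.resize(im[110:270,190:350],None,fx=3.7,fy=3.7,interpolation=2)
    cv2.imwrite(f'pics/{n}2.png',im)
    V=d['view']
    for q in ([.5416,.0342,.045],[s['eef_pos'][0],s['eef_pos'][1],s['eef_pos'][2]-.0647],[.5553,.1049,.045]):
        P=V[:3,:3]@q+V[:3,3];print(n,P[:2]/P[2]*d['fx']+[d['cx'],d['cy']])
E
```

```text
[0.54134547 0.03426674 0.1676129 ] [-3.14156138e+00 -2.69882849e-05 -1.92530084e-01] [ 0.29553288 -0.60885695 -0.71901424] 6.3
wrist [315.49985031 238.30781947]
wrist [315.54494238 264.53115786]
wrist [211.33939073 238.42565203]
side [274.62346607 212.39725484]
side [272.84340412 182.68887382]
side [258.7587967  187.48350935]
```

View pics/wrist2.png

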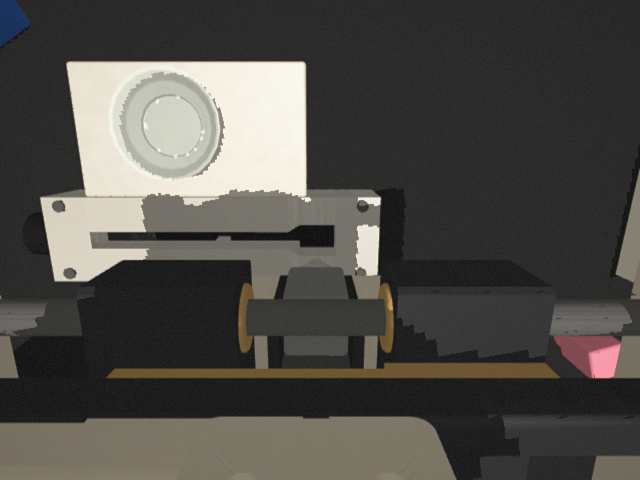

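View pics/side2.png

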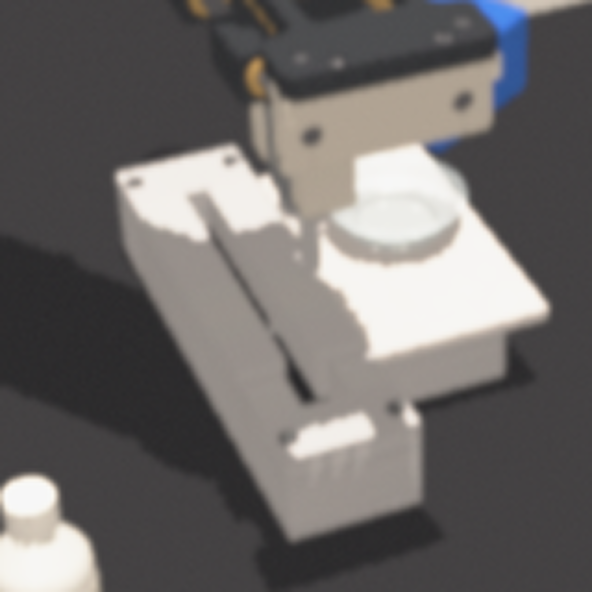

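The wrist view shows the pocket at about (317,237), against a predicted (315.5,238). The side crop shows the stem's foot at (315,277), above the pocket. They agree, so I'm going down.

Request:
jog_arm([
  {"dx": 0.3, "dy": 0, "dz": 12, "rx": 0, "ry": 0, "rz": 0, "gripper": 0.85},
  {"dx": 0.3, "dy": 0, "dz": 30, "rx": 0, "ry": 0, "rz": 0, "gripper": 0.85},
  {"dx": 0.3, "dy": 0, "dz": 44, "rx": 0, "ry": 0, "rz": 0, "gripper": 0.85},
  {"dx": 0.3, "dy": 0, "dz": 54, "rx": 0, "ry": 0, "rz": 0, "gripper": 0.85},
  {"dx": 0.3, "dy": 0, "dz": 62, "rx": 0, "ry": 0, "rz": 0, "gripper": 0.85},
  {"dx": 0.3, "dy": 0, "dz": 68, "rx": 0, "ry": 0, "rz": 0, "gripper": 0.85},
  {"dx": 0.3, "dy": 0, "dz": 73, "rx": 0, "ry": 0, "rz": 0, "gripper": 0.85},
  {"dx": 0.3, "dy": 0, "dz": 76, "rx": 0, "ry": 0, "rz": 0, "gripper": 0.85},
])

```text
t: 7.07
eef_pos: [0.5418, 0.0347, 0.0912]
ee_rot: [3.142, 0.0, -0.192]
force: [-0.5, -0.9, 0.3]
width: 0.0234
gripper_force: 40.0
```

Request:
jog_arm([
  {"dx": 0, "dy": 0, "dz": 0.5, "rx": 0, "ry": 0, "rz": 0, "gripper": 0.85},
  {"dx": 0, "dy": 0, "dz": 1, "rx": 0, "ry": 0, "rz": 0, "gripper": 0.85},
  {"dx": 0, "dy": 0, "dz": 1.5, "rx": 0, "ry": 0, "rz": 0, "gripper": 0.85},
  {"dx": 0, "dy": 0, "dz": 2, "rx": 0, "ry": 0, "rz": 0, "gripper": 0.85},
  {"dx": 0, "dy": 0, "dz": 2.5, "rx": 0, "ry": 0, "rz": 0, "gripper": 0.85},
  {"dx": 0, "dy": 0, "dz": 3, "rx": 0, "ry": 0, "rz": 0, "gripper": 0.85},
  {"dx": 0, "dy": 0, "dz": 3, "rx": 0, "ry": 0, "rz": 0, "gripper": 0.85},
  {"dx": 0, "dy": 0, "dz": 3, "rx": 0, "ry": 0, "rz": 0, "gripper": 0.85},
])

```text
t: 7.73
eef_pos: [0.5416, 0.0346, 0.0886]
ee_rot: [-3.142, -0.0, -0.192]
force: [0.5, 0.6, -1.1]
width: 0.024
gripper_force: 40.0
```

Request:
jog_arm([
  {"dx": 0, "dy": 0, "dz": 0.5, "rx": 0, "ry": 0, "rz": 0, "gripper": 0.85},
  {"dx": 0, "dy": 0, "dz": 1, "rx": 0, "ry": 0, "rz": 0, "gripper": 0.85},
  {"dx": 0, "dy": 0, "dz": 1.5, "rx": 0, "ry": 0, "rz": 0, "gripper": 0.85},
  {"dx": 0, "dy": 0, "dz": 2, "rx": 0, "ry": 0, "rz": 0, "gripper": 0.85},
  {"dx": 0, "dy": 0, "dz": 2.5, "rx": 0, "ry": 0, "rz": 0, "gripper": 0.85},
  {"dx": 0, "dy": 0, "dz": 2.5, "rx": 0, "ry": 0, "rz": 0, "gripper": 0.85},
  {"dx": 0, "dy": 0, "dz": 2.5, "rx": 0, "ry": 0, "rz": 0, "gripper": 0.85},
  {"dx": 0, "dy": 0, "dz": 2.5, "rx": 0, "ry": 0, "rz": 0, "gripper": 0.85},
])

```text
t: 8.4
eef_pos: [0.5418, 0.0347, 0.0862]
ee_rot: [-3.142, -0.0, -0.192]
force: [-0.7, -0.3, 2.5]
width: 0.0238
gripper_force: 40.0
```

Request:
jog_arm([
  {"dx": 0, "dy": -1, "dz": 0.7, "rx": 0, "ry": 0, "rz": 0, "gripper": 0.85},
  {"dx": 0, "dy": -3, "dz": 0.7, "rx": 0, "ry": 0, "rz": 0, "gripper": 0.85},
  {"dx": 0, "dy": -5, "dz": 0.7, "rx": 0, "ry": 0, "rz": 0, "gripper": 0.85},
  {"dx": 0, "dy": -7, "dz": 0.7, "rx": 0, "ry": 0, "rz": 0, "gripper": 0.85},
  {"dx": 0, "dy": -9, "dz": 0.7, "rx": 0, "ry": 0, "rz": 0, "gripper": 0.85},
  {"dx": 0, "dy": -11, "dz": 0.7, "rx": 0, "ry": 0, "rz": 0, "gripper": 0.85},
  {"dx": 0, "dy": -13, "dz": 0.7, "rx": 0, "ry": 0, "rz": 0, "gripper": 0.85},
  {"dx": 0, "dy": -14, "dz": 0.7, "rx": 0, "ry": 0, "rz": 0, "gripper": 0.85},
])

```text
t: 9.07
eef_pos: [0.5444, 0.0487, 0.0854]
ee_rot: [3.142, -0.0, -0.192]
force: [-0.9, -2.3, 3.8]
width: 0.0239
gripper_force: 40.0
```

Request:
jog_arm([
  {"dx": 0, "dy": -1, "dz": 0, "rx": 0, "ry": 0, "rz": 0, "gripper": 0.85},
  {"dx": 0, "dy": -2, "dz": 0, "rx": 0, "ry": 0, "rz": 0, "gripper": 0.85},
  {"dx": 0, "dy": -3, "dz": 0, "rx": 0, "ry": 0, "rz": 0, "gripper": 0.85},
  {"dx": 0, "dy": -4, "dz": 0, "rx": 0, "ry": 0, "rz": 0, "gripper": 0.85},
  {"dx": 0, "dy": -5, "dz": 0, "rx": 0, "ry": 0, "rz": 0, "gripper": 0.85},
  {"dx": 0, "dy": -6, "dz": 0, "rx": 0, "ry": 0, "rz": 0, "gripper": 0.85},
  {"dx": 0, "dy": -7, "dz": 0, "rx": 0, "ry": 0, "rz": 0, "gripper": 0.85},
  {"dx": 0, "dy": -8, "dz": 0, "rx": 0, "ry": 0, "rz": 0, "gripper": 0.85},
])

```text
t: 9.73
eef_pos: [0.5459, 0.0563, 0.0854]
ee_rot: [3.142, 0.0, -0.192]
force: [0.4, -2.8, 4.1]
width: 0.0236
gripper_force: 40.0
```

Request:
jog_arm([
  {"dx": 0, "dy": -1.5, "dz": 0, "rx": 0, "ry": 0, "rz": 0, "gripper": 0.85},
  {"dx": 0, "dy": -3, "dz": 0, "rx": 0, "ry": 0, "rz": 0, "gripper": 0.85},
  {"dx": 0, "dy": -4.5, "dz": 0, "rx": 0, "ry": 0, "rz": 0, "gripper": 0.85},
  {"dx": 0, "dy": -6, "dz": 0, "rx": 0, "ry": 0, "rz": 0, "gripper": 0.85},
  {"dx": 0, "dy": -7.5, "dz": 0, "rx": 0, "ry": 0, "rz": 0, "gripper": 0.85},
  {"dx": 0, "dy": -9, "dz": 0, "rx": 0, "ry": 0, "rz": 0, "gripper": 0.85},
  {"dx": 0, "dy": -10.5, "dz": 0, "rx": 0, "ry": 0, "rz": 0, "gripper": 0.85},
  {"dx": 0, "dy": -12, "dz": 0, "rx": 0, "ry": 0, "rz": 0, "gripper": 0.85},
])

```text
t: 10.4
eef_pos: [0.5482, 0.0682, 0.0854]
ee_rot: [3.142, 0.0, -0.192]
force: [-1.1, -2.5, 4.0]
width: 0.0236
gripper_force: 40.0
```

Request:
jog_arm([
  {"dx": 0, "dy": -1.5, "dz": 0, "rx": 0, "ry": 0, "rz": 0, "gripper": 0.85},
  {"dx": 0, "dy": -3, "dz": 0, "rx": 0, "ry": 0, "rz": 0, "gripper": 0.85},
  {"dx": 0, "dy": -4.5, "dz": 0, "rx": 0, "ry": 0, "rz": 0, "gripper": 0.85},
  {"dx": 0, "dy": -6, "dz": 0, "rx": 0, "ry": 0, "rz": 0, "gripper": 0.85},
  {"dx": 0, "dy": -7, "dz": 0, "rx": 0, "ry": 0, "rz": 0, "gripper": 0.85},
  {"dx": 0, "dy": -8, "dz": 0, "rx": 0, "ry": 0, "rz": 0, "gripper": 0.85},
  {"dx": 0, "dy": -8, "dz": 0, "rx": 0, "ry": 0, "rz": 0, "gripper": 0.85},
  {"dx": 0, "dy": -8, "dz": 0, "rx": 0, "ry": 0, "rz": 0, "gripper": 0.85},
])

```text
t: 11.07
eef_pos: [0.5498, 0.0761, 0.0854]
ee_rot: [-3.141, -0.0, -0.192]
force: [-0.9, -1.4, 3.3]
width: 0.0241
gripper_force: 40.0
```

Request:
jog_arm([
  {"dx": 0, "dy": -1, "dz": 0, "rx": 0, "ry": 0, "rz": 0, "gripper": 0.85},
  {"dx": 0, "dy": -2, "dz": 0, "rx": 0, "ry": 0, "rz": 0, "gripper": 0.85},
  {"dx": 0, "dy": -3, "dz": 0, "rx": 0, "ry": 0, "rz": 0, "gripper": 0.85},
  {"dx": 0, "dy": -4, "dz": 0, "rx": 0, "ry": 0, "rz": 0, "gripper": 0.85},
  {"dx": 0, "dy": -4, "dz": 0, "rx": 0, "ry": 0, "rz": 0, "gripper": 0.85},
  {"dx": 0, "dy": -4, "dz": 0, "rx": 0, "ry": 0, "rz": 0, "gripper": 0.85},
  {"dx": 0, "dy": -4, "dz": 0, "rx": 0, "ry": 0, "rz": 0, "gripper": 0.85},
  {"dx": 0, "dy": -4, "dz": 0, "rx": 0, "ry": 0, "rz": 0, "gripper": 0.85},
])

```text
t: 11.73
eef_pos: [0.5505, 0.0799, 0.0854]
ee_rot: [-3.141, -0.0, -0.192]
force: [0.0, -1.5, 4.2]
width: 0.0238
gripper_force: 40.0
```

Request:
jog_arm([
  {"dx": 0, "dy": -0.5, "dz": 0, "rx": 0, "ry": 0, "rz": 0, "gripper": 0.85},
  {"dx": 0, "dy": -1, "dz": 0, "rx": 0, "ry": 0, "rz": 0, "gripper": 0.85},
  {"dx": 0, "dy": -1.5, "dz": 0, "rx": 0, "ry": 0, "rz": 0, "gripper": 0.85},
  {"dx": 0, "dy": -2, "dz": 0, "rx": 0, "ry": 0, "rz": 0, "gripper": 0.85},
  {"dx": 0, "dy": -2.5, "dz": 0, "rx": 0, "ry": 0, "rz": 0, "gripper": 0.85},
  {"dx": 0, "dy": -3, "dz": 0, "rx": 0, "ry": 0, "rz": 0, "gripper": 0.85},
  {"dx": 0, "dy": -3, "dz": 0, "rx": 0, "ry": 0, "rz": 0, "gripper": 0.85},
  {"dx": 0, "dy": -3, "dz": 0, "rx": 0, "ry": 0, "rz": 0, "gripper": 0.85},
])

```text
t: 12.4
eef_pos: [0.551, 0.0828, 0.0854]
ee_rot: [-3.142, 0.0, -0.192]
force: [-0.6, -1.8, 3.3]
width: 0.0238
gripper_force: 40.0
```

Request:
jog_arm([
  {"dx": 0, "dy": -0.5, "dz": 0, "rx": 0, "ry": 0, "rz": 0, "gripper": 0.85},
  {"dx": 0, "dy": -1, "dz": 0, "rx": 0, "ry": 0, "rz": 0, "gripper": 0.85},
  {"dx": 0, "dy": -1.5, "dz": 0, "rx": 0, "ry": 0, "rz": 0, "gripper": 0.85},
  {"dx": 0, "dy": -2, "dz": 0, "rx": 0, "ry": 0, "rz": 0, "gripper": 0.85},
  {"dx": 0, "dy": -2.5, "dz": 0, "rx": 0, "ry": 0, "rz": 0, "gripper": 0.85},
  {"dx": 0, "dy": -3, "dz": 0, "rx": 0, "ry": 0, "rz": 0, "gripper": 0.85},
  {"dx": 0, "dy": -3, "dz": 0, "rx": 0, "ry": 0, "rz": 0, "gripper": 0.85},
  {"dx": 0, "dy": -3, "dz": 0, "rx": 0, "ry": 0, "rz": 0, "gripper": 0.85},
])

```text
t: 13.07
eef_pos: [0.5516, 0.0858, 0.0854]
ee_rot: [-3.141, -0.0, -0.192]
force: [-0.4, -2.9, 3.6]
width: 0.0241
gripper_force: 40.0
```

Request:
jog_arm([
  {"dx": 0, "dy": -0.5, "dz": 0, "rx": 0, "ry": 0, "rz": 0, "gripper": 0.85},
  {"dx": 0, "dy": -1, "dz": 0, "rx": 0, "ry": 0, "rz": 0, "gripper": 0.85},
  {"dx": 0, "dy": -1.5, "dz": 0, "rx": 0, "ry": 0, "rz": 0, "gripper": 0.85},
  {"dx": 0, "dy": -2, "dz": 0, "rx": 0, "ry": 0, "rz": 0, "gripper": 0.85},
  {"dx": 0, "dy": -2.5, "dz": 0, "rx": 0, "ry": 0, "rz": 0, "gripper": 0.85},
  {"dx": 0, "dy": -3, "dz": 0, "rx": 0, "ry": 0, "rz": 0, "gripper": 0.85},
  {"dx": 0, "dy": -3, "dz": 0, "rx": 0, "ry": 0, "rz": 0, "gripper": 0.85},
  {"dx": 0, "dy": -3, "dz": 0, "rx": 0, "ry": 0, "rz": 0, "gripper": 0.85},
])

```text
t: 13.73
eef_pos: [0.5522, 0.0887, 0.0853]
ee_rot: [-3.141, 0.0, -0.192]
force: [-0.4, -1.3, 4.4]
width: 0.0238
gripper_force: 40.0
```

Request:
jog_arm([
  {"dx": 0, "dy": -0.5, "dz": 0, "rx": 0, "ry": 0, "rz": 0, "gripper": 0.85},
  {"dx": 0, "dy": -1, "dz": 0, "rx": 0, "ry": 0, "rz": 0, "gripper": 0.85},
  {"dx": 0, "dy": -1.5, "dz": 0, "rx": 0, "ry": 0, "rz": 0, "gripper": 0.85},
  {"dx": 0, "dy": -2, "dz": 0, "rx": 0, "ry": 0, "rz": 0, "gripper": 0.85},
  {"dx": 0, "dy": -2.5, "dz": 0, "rx": 0, "ry": 0, "rz": 0, "gripper": 0.85},
  {"dx": 0, "dy": -3, "dz": 0, "rx": 0, "ry": 0, "rz": 0, "gripper": 0.85},
  {"dx": 0, "dy": -3, "dz": 0, "rx": 0, "ry": 0, "rz": 0, "gripper": 0.85},
  {"dx": 0, "dy": -3, "dz": 0, "rx": 0, "ry": 0, "rz": 0, "gripper": 0.85},
])

```text
t: 14.4
eef_pos: [0.5527, 0.0917, 0.0854]
ee_rot: [-3.141, -0.0, -0.192]
force: [-1.1, -1.8, 3.8]
width: 0.0238
gripper_force: 40.0
```

Request:
jog_arm([
  {"dx": 0, "dy": -0.5, "dz": 0, "rx": 0, "ry": 0, "rz": 0, "gripper": 0.85},
  {"dx": 0, "dy": -1, "dz": 0, "rx": 0, "ry": 0, "rz": 0, "gripper": 0.85},
  {"dx": 0, "dy": -1.5, "dz": 0, "rx": 0, "ry": 0, "rz": 0, "gripper": 0.85},
  {"dx": 0, "dy": -2, "dz": 0, "rx": 0, "ry": 0, "rz": 0, "gripper": 0.85},
  {"dx": 0, "dy": -2.5, "dz": 0, "rx": 0, "ry": 0, "rz": 0, "gripper": 0.85},
  {"dx": 0, "dy": -3, "dz": 0, "rx": 0, "ry": 0, "rz": 0, "gripper": 0.85},
  {"dx": 0, "dy": -3, "dz": 0, "rx": 0, "ry": 0, "rz": 0, "gripper": 0.85},
  {"dx": 0, "dy": -3, "dz": 0, "rx": 0, "ry": 0, "rz": 0, "gripper": 0.85},
])

```text
t: 15.07
eef_pos: [0.5533, 0.0947, 0.0854]
ee_rot: [-3.141, -0.0, -0.192]
force: [-0.7, -1.7, 3.7]
width: 0.0235
gripper_force: 40.0
```

Request:
jog_arm([
  {"dx": 0, "dy": -0.5, "dz": 0, "rx": 0, "ry": 0, "rz": 0, "gripper": 0.85},
  {"dx": 0, "dy": -1, "dz": 0, "rx": 0, "ry": 0, "rz": 0, "gripper": 0.85},
  {"dx": 0, "dy": -1.5, "dz": 0, "rx": 0, "ry": 0, "rz": 0, "gripper": 0.85},
  {"dx": 0, "dy": -2, "dz": 0, "rx": 0, "ry": 0, "rz": 0, "gripper": 0.85},
  {"dx": 0, "dy": -2.5, "dz": 0, "rx": 0, "ry": 0, "rz": 0, "gripper": 0.85},
  {"dx": 0, "dy": -3, "dz": 0, "rx": 0, "ry": 0, "rz": 0, "gripper": 0.85},
  {"dx": 0, "dy": -3, "dz": 0, "rx": 0, "ry": 0, "rz": 0, "gripper": 0.85},
  {"dx": 0, "dy": -3, "dz": 0, "rx": 0, "ry": 0, "rz": 0, "gripper": 0.85},
])

```text
t: 15.73
eef_pos: [0.5539, 0.0976, 0.0853]
ee_rot: [-3.141, -0.0, -0.192]
force: [-0.7, -1.1, 3.3]
width: 0.0242
gripper_force: 40.0
```

Request:
jog_arm([
  {"dx": 0, "dy": -0.5, "dz": 0, "rx": 0, "ry": 0, "rz": 0, "gripper": 0.85},
  {"dx": 0, "dy": -1, "dz": 0, "rx": 0, "ry": 0, "rz": 0, "gripper": 0.85},
  {"dx": 0, "dy": -1.5, "dz": 0, "rx": 0, "ry": 0, "rz": 0, "gripper": 0.85},
  {"dx": 0, "dy": -2, "dz": 0, "rx": 0, "ry": 0, "rz": 0, "gripper": 0.85},
  {"dx": 0, "dy": -2.5, "dz": 0, "rx": 0, "ry": 0, "rz": 0, "gripper": 0.85},
  {"dx": 0, "dy": -3, "dz": 0, "rx": 0, "ry": 0, "rz": 0, "gripper": 0.85},
  {"dx": 0, "dy": -3, "dz": 0, "rx": 0, "ry": 0, "rz": 0, "gripper": 0.85},
  {"dx": 0, "dy": -3, "dz": 0, "rx": 0, "ry": 0, "rz": 0, "gripper": 0.85},
])

```text
t: 16.4
eef_pos: [0.5546, 0.101, 0.0852]
ee_rot: [-3.141, -0.0, -0.192]
force: [-0.8, 2.0, -0.9]
width: 0.0241
gripper_force: 40.0
```

Request:
jog_arm([
  {"dx": 0, "dy": -0.3, "dz": 0, "rx": 0, "ry": 0, "rz": 0, "gripper": 0.85},
  {"dx": 0, "dy": -0.6, "dz": 0, "rx": 0, "ry": 0, "rz": 0, "gripper": 0.85},
  {"dx": 0, "dy": -0.9, "dz": 0, "rx": 0, "ry": 0, "rz": 0, "gripper": 0.85},
  {"dx": 0, "dy": -1.2, "dz": 0, "rx": 0, "ry": 0, "rz": 0, "gripper": 0.85},
  {"dx": 0, "dy": -1.2, "dz": 0, "rx": 0, "ry": 0, "rz": 0, "gripper": 0.85},
  {"dx": 0, "dy": -1.2, "dz": 0, "rx": 0, "ry": 0, "rz": 0, "gripper": 0.85},
  {"dx": 0, "dy": -1.2, "dz": 0, "rx": 0, "ry": 0, "rz": 0, "gripper": 0.85},
  {"dx": 0, "dy": -1.2, "dz": 0, "rx": 0, "ry": 0, "rz": 0, "gripper": 0.85},
])

```text
t: 17.07
eef_pos: [0.5546, 0.1016, 0.0853]
ee_rot: [3.142, 0.0, -0.192]
force: [0.0, 0.2, -0.4]
width: 0.0237
gripper_force: 40.0
```

Upward force gone and no side force, so the foot is over the notch. Lowering it.

Request:
jog_arm([
  {"dx": 0, "dy": -0.2, "dz": 0.7, "rx": 0, "ry": 0, "rz": 0, "gripper": 0.85},
  {"dx": 0, "dy": -0.4, "dz": 1.4, "rx": 0, "ry": 0, "rz": 0, "gripper": 0.85},
  {"dx": 0, "dy": -0.4, "dz": 2.1, "rx": 0, "ry": 0, "rz": 0, "gripper": 0.85},
  {"dx": 0, "dy": -0.4, "dz": 2.8, "rx": 0, "ry": 0, "rz": 0, "gripper": 0.85},
  {"dx": 0, "dy": -0.4, "dz": 3.5, "rx": 0, "ry": 0, "rz": 0, "gripper": 0.85},
  {"dx": 0, "dy": -0.4, "dz": 4.2, "rx": 0, "ry": 0, "rz": 0, "gripper": 0.85},
  {"dx": 0, "dy": -0.4, "dz": 4.5, "rx": 0, "ry": 0, "rz": 0, "gripper": 0.85},
  {"dx": 0, "dy": -0.4, "dz": 4.5, "rx": 0, "ry": 0, "rz": 0, "gripper": 0.85},
])

```text
t: 17.73
eef_pos: [0.5547, 0.102, 0.0807]
ee_rot: [3.141, 0.0, -0.192]
force: [0.8, -0.0, 0.0]
width: 0.0236
gripper_force: 40.0
```

Request:
jog_arm([
  {"dx": 0, "dy": 0, "dz": 0.5, "rx": 0, "ry": 0, "rz": 0, "gripper": 0.85},
  {"dx": 0, "dy": 0, "dz": 1, "rx": 0, "ry": 0, "rz": 0, "gripper": 0.85},
  {"dx": 0, "dy": 0, "dz": 1.5, "rx": 0, "ry": 0, "rz": 0, "gripper": 0.85},
  {"dx": 0, "dy": 0, "dz": 2, "rx": 0, "ry": 0, "rz": 0, "gripper": 0.85},
  {"dx": 0, "dy": 0, "dz": 2.4, "rx": 0, "ry": 0, "rz": 0, "gripper": 0.85},
  {"dx": 0, "dy": 0, "dz": 2.8, "rx": 0, "ry": 0, "rz": 0, "gripper": 0.85},
  {"dx": 0, "dy": 0, "dz": 3, "rx": 0, "ry": 0, "rz": 0, "gripper": 0.85},
  {"dx": 0, "dy": 0, "dz": 3, "rx": 0, "ry": 0, "rz": 0, "gripper": 0.85},
])

```text
t: 18.4
eef_pos: [0.5547, 0.102, 0.0778]
ee_rot: [3.142, 0.0, -0.192]
force: [0.3, 0.3, -1.7]
width: 0.0235
gripper_force: 40.0
```

Request:
jog_arm([
  {"dx": 0, "dy": 0, "dz": 0.2, "rx": 0, "ry": 0, "rz": 0, "gripper": 0.85},
  {"dx": 0, "dy": 0, "dz": 0.4, "rx": 0, "ry": 0, "rz": 0, "gripper": 0.85},
  {"dx": 0, "dy": 0, "dz": 0.6, "rx": 0, "ry": 0, "rz": 0, "gripper": 0.85},
  {"dx": 0, "dy": 0, "dz": 0.8, "rx": 0, "ry": 0, "rz": 0, "gripper": 0.85},
  {"dx": 0, "dy": 0, "dz": 0.8, "rx": 0, "ry": 0, "rz": 0, "gripper": 0.85},
  {"dx": 0, "dy": 0, "dz": 0.8, "rx": 0, "ry": 0, "rz": 0, "gripper": 0.85},
  {"dx": 0, "dy": 0, "dz": 0.8, "rx": 0, "ry": 0, "rz": 0, "gripper": 0.85},
  {"dx": 0, "dy": 0, "dz": 0.8, "rx": 0, "ry": 0, "rz": 0, "gripper": 0.85},
])

```text
t: 19.07
eef_pos: [0.5548, 0.102, 0.0776]
ee_rot: [-3.141, -0.0, -0.192]
force: [-3.1, 0.6, 5.4]
width: 0.0237
gripper_force: 40.0
```

Contact at TCP z 77.6 mm matches the seated height in the rack, so the collar is on the rail. Releasing.

Request:
jog_arm([
  {"dx": 0, "dy": 0, "dz": -0.4, "rx": 0, "ry": 0, "rz": 0, "gripper": 0.85},
  {"dx": 0, "dy": 0, "dz": -0.4, "rx": 0, "ry": 0, "rz": 0, "gripper": 0.85},
  {"dx": 0, "dy": 0, "dz": -0.4, "rx": 0, "ry": 0, "rz": 0, "gripper": 0.7},
  {"dx": 0, "dy": 0, "dz": -0.4, "rx": 0, "ry": 0, "rz": 0, "gripper": 0.55},
  {"dx": 0, "dy": 0, "dz": -0.4, "rx": 0, "ry": 0, "rz": 0, "gripper": 0.4},
  {"dx": 0, "dy": 0, "dz": -0.4, "rx": 0, "ry": 0, "rz": 0, "gripper": 0.3},
  {"dx": 0, "dy": 0, "dz": -0.4, "rx": 0, "ry": 0, "rz": 0, "gripper": 0.3},
  {"dx": 0, "dy": 0, "dz": -0.4, "rx": 0, "ry": 0, "rz": 0, "gripper": 0.3},
])

```text
t: 19.73
eef_pos: [0.5547, 0.102, 0.0774]
ee_rot: [3.141, 0.0, -0.192]
force: [0.1, -1.2, -0.4]
width: 0.0541
gripper_force: 0.0
```

Request:
jog_arm([
  {"dx": 0, "dy": 0, "dz": -2, "rx": 0, "ry": 0, "rz": 0, "gripper": 0.3},
  {"dx": 0, "dy": 0, "dz": -8, "rx": 0, "ry": 0, "rz": 0, "gripper": 0.3},
  {"dx": 0, "dy": 0, "dz": -18, "rx": 0, "ry": 0, "rz": 0, "gripper": 0.3},
  {"dx": 0, "dy": 0, "dz": -32, "rx": 0, "ry": 0, "rz": 0, "gripper": 0.3},
  {"dx": 0, "dy": 0, "dz": -50, "rx": 0, "ry": 0, "rz": 0, "gripper": 0.3},
  {"dx": 0, "dy": 0, "dz": -70, "rx": 0, "ry": 0, "rz": 0, "gripper": 0.3},
  {"dx": 0, "dy": 0, "dz": -90, "rx": 0, "ry": 0, "rz": 0, "gripper": 0.3},
  {"dx": 0, "dy": 0, "dz": -110, "rx": 0, "ry": 0, "rz": 0, "gripper": 0.3},
])

```text
t: 20.4
eef_pos: [0.5548, 0.1019, 0.1896]
ee_rot: [-3.141, -0.001, -0.192]
force: [0.7, 0.8, -0.4]
width: 0.0614
gripper_force: 0.0
```

```bash
python3 - <<'E'
from station import arm
from h import *
s=arm.get_state();print(s['eef_pos'],s['force'],s['width'],s['t'])
d=arm.grab_frame('side'); im=d['frame'][:,:,::-1]
cv2.imwrite('pics/side3.png',cv2.resize(im[90:270,190:370],None,fx=3.3,fy=3.3,interpolation=2))
d=arm.grab_frame('wrist');W=cloud(d);Z=W[...,2]
m=(np.hypot(W[...,0]-.5548,W[...,1]-.102)<.03)&(Z>.07)&(Z<.1)
print(m.sum(),W[m].mean(0),np.percentile(Z[m],[5,50,95]))
E
```

```text
[0.55476747 0.10193685 0.1896234 ] [ 0.65520139  0.77091468 -0.36590872] 0.06138233901547263 20.4
1411 [0.55617248 0.10173403 0.08513942] [0.07749714 0.08599798 0.08729666]
```

View pics/side3.png

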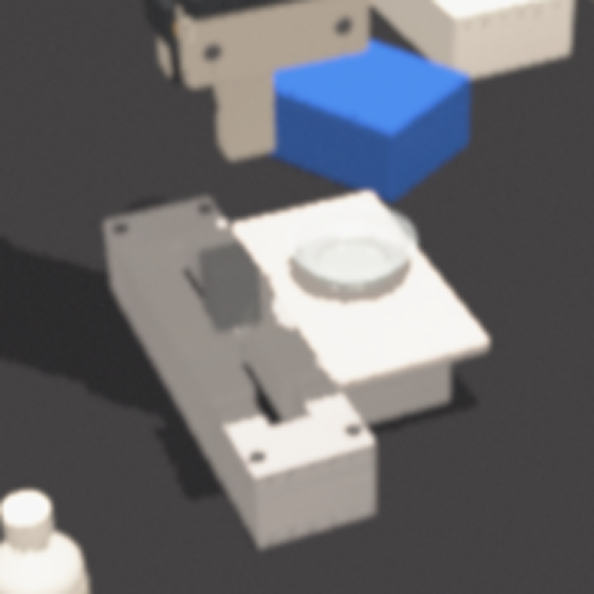

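The side crop shows the pin upright on the rail at (230,285), with its head top measured at 86 mm (87 mm expected when home). The dish is undisturbed and the gripper is clear.

```bash
python3 -c "
from station import arm
print(arm.job_done())"
```

```text
the job is handed in; nothing more can be done
None
```

The square-headed pin is fully home in the hidden notch, upright with its collar on the rail and released; side forces I read while sliding stayed under about 3 N, and I handed the job in at about 20 s without getting a verdict back.

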